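# Hold a durometer stand's check lever at its third click

### The job

The grey durometer stand is due for its 60-point check: lever up the hatch of its base with the orange blade tool in the pry notch, turn the hatch right over until it lies open, and lay the tool back on the bench. Then swing the red-knobbed check lever inside on from its rest by exactly three clicks, which you can feel, never pushing past the third notch, and finish while still holding the lever in that third notch against its return spring. Leave the other things on the bench where they are.

Things in the scene. Friction and masses are not known exactly. Their poses are not given: they have to be found in the camera images.
- stand: durometer stand, fixed: dark base 200 (x) x 360 (y) x 80 mm high; column and durometer (to z 0.49) on its +y part, y above 0.14. The -y part is an open-topped bay under a hatch: inside x -0.069 to 0.085, y -0.092 to 0.092, floor z 0.024, walls 6 to 8 mm thick, 74 mm high. Origin on the bench below the bay's centre; +x away from the robot to the hinge, +y to the durometer
- hatch_angle (a joint): angle of the bay's hatch in rad: 0 shut, about 1.6 upright, 2.75 fully open, lying back behind the hinge. A plain, slightly damped hinge, no catch: below upright the hatch (0.16 kg) falls shut, beyond upright it falls open by itself in about a second
- hatch: the hatch: flat light-grey panel 165 (x) x 190 (y) x 5 mm with a thin yellow line near its free edge, no handle. Origin on the hinge axis, on the upper face; shut, it reaches from there 165 mm towards -x (the robot) and its axes are those of the stand
- hatch_hinge (a point): point on the hatch's hinge axis (which runs along the stand's y), in the middle of the bay, 79.5 mm above the bench, 86 mm along the stand's +x from its origin
- hatch_edge (a point): middle of the hatch's free edge, at its lower face; with the hatch shut it is 74.5 mm above the bench and overhangs the front wall by 4 mm
- pry_notch (a point): middle of the mouth of the pry notch, just below the free edge: a gap 70 mm wide along the stand's y and 12 mm high (62 to 74 mm above the bench) between the top of the front wall and the hatch; a blade enters it level, along the stand's +x
- blade_tool: blade tool, 185 mm long, 90 g: orange handle 100 x 18 x 18 mm (x -0.0925 to 0.0075 in its frame) and a flat steel blade 85 x 20 x 3 mm ahead of it along +x, lying free 4.5 mm above the bench. Origin on the underside, mid-length, x along the blade, z up; it balances 7 mm behind its origin
- blade_tip (a point): middle of the blade's front end: 92.5 mm ahead of the tool's origin and 6 mm above its underside
- lever_angle (a joint): check lever's angle in rad, counterclockwise from above: 0 at rest on a stop; clicks (notches) at 0.27, 0.54, 0.81, 1.08, 1.35. A sprung roller rides over teeth: the push at the knob jumps to about 10 N on leaving a notch, then sinks to 2 or 3 N over the crest half-way into the next. A return spring (6 to 7 N at the knob) takes the lever all the way back when let go: there is no latch
- lever: the lever's steel arm (top 40 mm above the bench) with its upright red knob, 18 mm in diameter, 40 to 70 mm above the bench, 80 mm from the pivot. Origin on the pivot axis, on the bench; x along the arm to the knob, z up. At rest the arm points to the robot (the stand's -x), turned 0.65 rad to the stand's +y side; it swings towards -y, the knob moving 22 mm a click
- lever_knob (a point): middle of the red knob, 55 mm above the bench; grip it from above or push it from the side
- lever_pivot (a point): point on the lever's upright pivot axis, 55 mm above the bench, 35 mm along the stand's +x from its origin
- block_yellow: yellow reference block, disc 50 mm in diameter, 12 mm high; bystander, origin under its centre
- block_blue: blue reference block, disc 50 mm in diameter, 12 mm high; bystander, origin under its centre
- steel_weight: steel weight with a knob, 48 mm in diameter, 56 mm high; bystander, origin under its centre
- sample_cup: open steel cup, 68 mm in diameter, 50 mm high; bystander, origin under its centre
- wipe_jar: amber jar with a white cap, 56 mm in diameter, 85 mm high; bystander, origin under its centre
- bench_timer: white bench timer 65 x 75 x 22 mm lying flat; bystander, origin under its centre
Things that resemble listed ones, but are neither listed nor needed, are in the scene too. Several things look just like the blade_tool: the one meant starts farthest to the robot's right.

How it is judged (in metres and radians):
On the way, in this order (a step that is already met when the one before it is completed fails the run):
1. the hatch is being levered up by the blade tool (value of joint hatch_angle above 0.15 rad and contact force between blade_tool and hatch above 0.2 N and contact force between the fingers and hatch below 0.1 N), for 0.1 s.
2. the hatch lies fully open (value of joint hatch_angle above 2.5 rad), for 0.2 s.
3. the blade tool lies on the bench, let go (height (world z) of blade_tool below 0.02 m and angle between blade_tool's own x axis and vertical between 1.4 and 1.74 rad and contact force between the fingers and blade_tool below 0.05 N and linear speed of blade_tool below 0.03 m/s), for 0.2 s.
4. the lever has been moved on by its first click (value of joint lever_angle between 0.17 and 0.42 rad), for 0.02 s.
5. the lever is held in its third notch (value of joint lever_angle between 0.7 and 0.92 rad and contact force between the fingers and lever above 1 N), for 0.3 s.
At the end, for the whole second after the job is handed in: the fingers press on the lever's arm or knob with more than 1 N and hold it still in the third notch (lever between 0.70 and 0.92 rad); the hatch is open beyond 2.5 rad; the blade tool lies on the bench (not on the stand), level within 0.17 rad, at rest and untouched (all of step 3 and all of step 5 and velocity of joint lever_angle between -0.15 and 0.15 rad/s and value of joint hatch_angle above 2.5 rad); the arm keeps its last pose, push and grip.
It fails at once if the lever is pushed past the third notch (over the next crest, 0.96 rad) (value of joint lever_angle above 0.96 rad).
It fails at once if one of the other things on the bench is shifted by more than 2 cm (distance of any of block_yellow, block_blue, steel_weight, sample_cup, wipe_jar, bench_timer from where it was at the start of the episode above 0.02 m).
It also fails if it takes over 64 s, if anything falls off the work surface, if the arm or the gripper's body presses on something with over 40 N, if the wrist force passes 120 N, or if a joint passes its speed limit or range.

### The arm

A 6-joint arm with a two-finger parallel gripper is mounted at the origin on the work surface. World frame = base frame: x ahead of the robot, y to its left, z up, the work surface at z = 0. Lengths are in m, angles in degrees, forces in N, time in s.
With the tool pointing down it reaches from about 0.35 to 0.875 m from the base axis. Payload 4.2 kg.
Tool frame: the origin (TCP) lies midway between the tips of the shut fingers; the grasp point (between the pads) lies 19 mm behind it (r.pinch_z is the distance from the TCP to the grasp point, in m); z points along the fingers, y is the line along which they close (so a half turn about z gives the same grasp; the last joint's range is limited). The gripper opens to 87 mm and grips with 3 to 60 N. Pads are 19 mm wide; open, the fingers measure 117 mm over their backs; the gripper's body (75 mm by 190 mm) begins 51 mm behind the grasp point.
Start: joints at [81.108, 22.042, 0.453, 0, -68.411, -14.817], TCP at [0.251, 0.572, 0.223] pointing down, gripper open.
Joint ranges: [-179.83, 179.83], [-69.29, 118.12], [-61.27, 80.66], [-181.25, 117.63], [-171.15, -9.14], [-177.46, 177.46]. Speed limits (degrees/s): [159.86, 159.86, 180, 180, 180, 180].

### API

Orientations are given as a 3x3 rotation matrix whose columns are the frame's x, y, z axes.
In Python, from station import r, imaging, models gives the robot as it stands. The module is installed in compiled form; this text tells all that it offers.
- The arm moves only by the tool apply_moves, never from a script. Its argument "moves" is a list of rows, each a list of 2 entries, a list of its own where there are three numbers: the shift along the tool's x, y, z in m, then the turn about the tool's z in degrees. A call has 1 to 5 rows; each row shifts and turns the commanded pose from where the row before left it, along the tool's axes as they then stand; what a row does not reach is not made up. A row lasts 1/12 s, in which the tool goes at most 41.7 mm and 7.16 degrees, less where a joint would pass 70% of its speed; a pose out of reach is approached as far as the arm can. A call is refused whole if a number of a shift passes 0.0417 or a number of a turn 7.16, either way. A call with a gripper value outside its range is refused whole. "hand" is the finger opening in m, from 0 to 0.087, set as the call begins (left out, the last holds). The fingers move at their own pace and stop on an object; the grip force is fixed at half the most. Time passes only in rows, so rows that do not move let the fingers close. It gives the time, the measured TCP pose, the force, the opening and the grip force at its end, in the units of the state.
- r.sense(): the state, without advancing time (a new reading comes with each control period).
- imaging.capture(name): name is "scene" or "side" or "wrist"; returns a dict with "frame" (400x640x3 uint8, blue, green, red), "intrinsics" (3x3 intrinsics, pixels), "dist" ([k1, k2, p1, p2, k3] as OpenCV has them; the pictures are not rectified), "eye" and "orientation" of the camera in the world. Camera axes: x right, y down, z forward; pixel columns grow to the right and rows downward; lengths in m; the calibration is good to about 2 mm. A picture is of the moment at which its call begins. There is no depth.
- r.finish_job(): hands the job in; it is judged then, once.
Trained networks look in a picture, given as the dict that the camera call returned (one of the last four; its "shot" number tells which), for a name from the list of things; names that differ only in an ending like _2 or _b are one class to them, and where a whole thing is asked for, a point or a joint stands for the part that bears it (a point fixed in the world has none). Each returns a list of dicts, best first, with "confidence" (0 to 1); they miss things now and then, are a little off and sometimes report something else, mostly with a low value. They report only what shows in the picture. A call takes as long as a camera call. They do not tell look-alikes from the thing itself.
- models.cut_out(picture, target): "region" (400x640 bool, what is visible of it) and "extent" ([left, top, width, height] as shares, 0 to 1, of the picture: columns of its width, rows of its height, round what is visible of it).
- models.place_of(picture, target): "at" ([column, row] as shares, 0 to 1, of the picture: columns of its width, rows of its height: a listed point, or the origin of a listed thing).
The state is a dict: "time_s": time; "joints": joint angles; "joint_velocities": joint speeds; "effort": joint torques, N m; "tcp_pos": TCP position; "ee_rot": TCP orientation; "wrist_force": force on the tool from outside, world axes, zero at the start; "moment": the same for the moment, N m; "gripper_width": opening from 0.0 (shut) to 1.0 (fully open); "gripper_force": force on a finger pad.
Only numpy, scipy, OpenCV 4.12 (cv2) and the standard library are available. Lean on these libraries where they do the work, as an engineer would, in place of code of your own. Each camera call takes 0.05 s, during which the arm holds its last target. There are 200 camera calls.

## Working session

There is one attempt and no reset: what is moved stays moved. The work goes in short steps, Python scripts to look and compute and a tool call to move; the robot and the scene stay as the last step left them, time stands still between calls to the robot, and variables do not carry over. Pictures are saved under pics/ and viewed, at most 10 in all, crops included, and the job is handed in when it is done.

Besides the shell and the picture viewer there is one more tool, called after ">>>" as name([rows], argument=value, ...), one row to a line, values as JSON. apply_moves: Moves the arm, as the interface text tells. Its arguments: {"type":"object","properties":{"moves":{"type":"array"},"hand":{"type":"number"}},"required":["moves"]}

```bash
mkdir -p pics; cat > h.py <<'E'
import numpy as np, cv2
from station import r, imaging, models
def ray(p,uv):
    K=np.array(p["intrinsics"],float);d=np.array(p["dist"],float)
    n=cv2.undistortPoints(np.array([[uv]],float),K,d)[0,0]
    R=np.array(p["orientation"],float)
    v=R@np.array([n[0],n[1],1]);return np.array(p["eye"],float),v/np.linalg.norm(v)
def onz(p,uv,z):
    e,v=ray(p,uv);return e+v*(z-e[2])/v[2]
def tri(obs):
    A=np.zeros((3,3));b=np.zeros(3)
    for p,uv in obs:
        e,v=ray(p,uv);M=np.eye(3)-np.outer(v,v);A+=M;b+=M@e
    x=np.linalg.solve(A,b);return x,[np.linalg.norm((np.eye(3)-np.outer(ray(p,u)[1],ray(p,u)[1]))@(x-p["eye"])) for p,u in obs]
def proj(p,X):
    R=np.array(p["orientation"],float);t=-R.T@np.array(p["eye"],float)
    return cv2.projectPoints(np.array(X,float).reshape(-1,3),cv2.Rodrigues(R.T)[0],t,np.array(p["intrinsics"],float),np.array(p["dist"],float))[0][:,0]
def pl(p,t): return [(round(o["confidence"],2),np.array(o["at"])*[640,400]) for o in models.place_of(p,t)]
E
cat > a.py <<'E'
from h import *
np.set_printoptions(precision=3,suppress=True)
s=r.sense();print(s["time_s"],s["tcp_pos"],s["ee_rot"],r.pinch_z)
P={}
for c in("scene","side","wrist"):
    P[c]=p=imaging.capture(c);cv2.imwrite(f"pics/{c}0.png",p["frame"]);print(c,p["eye"])
    for t in("stand","hatch_hinge","hatch_edge","pry_notch","blade_tool","blade_tip","lever_knob","block_yellow","block_blue","steel_weight","sample_cup","wipe_jar","bench_timer"):
        for cf,uv in pl(p,t)[:5]:
            z={"hatch_hinge":.0795,"hatch_edge":.0745,"pry_notch":.068,"blade_tip":.006}.get(t,0)
            print(" ",t,cf,uv,onz(p,uv,z)[:2])
E
python3 a.py
```

```text
0.0 [0.251 0.572 0.221] [[ 0.916 -0.402 -0.001]
 [-0.402 -0.916 -0.002]
 [ 0.     0.002 -1.   ]] 0.0187
scene [ 0.827 -0.596  1.192]
  stand 0.73 [284.928 382.68 ] [ 0.679 -0.417]
  stand 0.63 [375.168 217.   ] [0.686 0.097]
  hatch_hinge 0.58 [403.712 218.32 ] [0.764 0.082]
  hatch_edge 0.61 [349.888 187.2  ] [0.595 0.107]
  pry_notch 0.74 [351.104 187.8  ] [0.597 0.111]
  blade_tool 0.88 [193.472 238.8  ] [ 0.271 -0.201]
  blade_tool 0.69 [236.224 300.32 ] [ 0.469 -0.296]
  blade_tool 0.63 [273.28 196.92] [0.398 0.02 ]
  blade_tool 0.35 [374.528 216.4  ] [0.683 0.098]
  blade_tip 0.89 [272.384 309.28 ] [ 0.564 -0.275]
  blade_tip 0.63 [238.784 197.32 ] [ 0.313 -0.031]
  blade_tip 0.62 [213.568 211.28 ] [ 0.274 -0.104]
  lever_knob 0.43 [341.12 105.  ] [0.417 0.435]
  block_yellow 0.67 [257.792 248.48 ] [ 0.443 -0.143]
  block_blue 0.45 [316.8 125.8] [0.387 0.317]
  block_blue 0.26 [374.08 217.8 ] [0.684 0.093]
  steel_weight 0.95 [318.016 335.8  ] [ 0.697 -0.28 ]
  sample_cup 0.98 [288.512 382.2  ] [ 0.686 -0.412]
  wipe_jar 0.73 [273.792 311.68 ] [ 0.569 -0.277]
  bench_timer 0.68
[... 341 characters left out ...]
 ] [0.591 0.107]
  blade_tool 0.91 [377.792 291.   ] [ 0.481 -0.294]
  blade_tool 0.91 [277.888 241.68 ] [0.391 0.009]
  blade_tool 0.77 [289.92 306.88] [ 0.281 -0.191]
  blade_tip 0.86 [268.608 284.88 ] [ 0.278 -0.106]
  blade_tip 0.73 [393.792 268.8  ] [ 0.562 -0.271]
  blade_tip 0.65 [263.424 262.48 ] [ 0.312 -0.034]
  block_yellow 0.8 [327.872 262.12 ] [ 0.448 -0.138]
  block_blue 0.46 [214.4 187.4] [0.379 0.332]
  steel_weight 0.76 [425.472 247.52 ] [ 0.691 -0.27 ]
  sample_cup 0.95 [464.128 279.4  ] [ 0.68  -0.412]
  wipe_jar 0.95 [205.376 170.   ] [0.403 0.43 ]
  bench_timer 0.83 [244.8  209.08] [0.396 0.183]
  bench_timer 0.17 [206.976 167.92 ] [0.413 0.437]
wrist [0.325 0.539 0.385]
```

View pics/scene0.png

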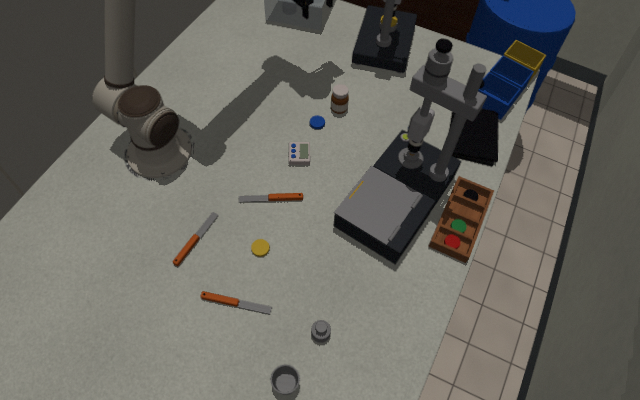

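View pics/side0.png

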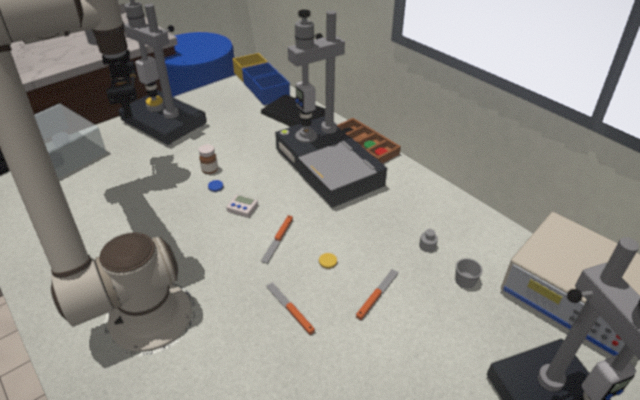

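Scene: three orange tools. The rightmost (lowest y) is at about scene px (236,302) and side px (377,292), near (0.475,-0.295) with yaw about 14°. The stand's hatch is around px (380,210), with the notch at about (351,188). I'll go over the stand first to measure it with the wrist camera.

>>> apply_moves([
  [[0.03,0.024,-0.006],0],
  [[0.03,0.024,-0.006],0],
  [[0.03,0.024,-0.006],0],
  [[0.03,0.024,-0.006],0],
  [[0.03,0.024,-0.006],0],
])

```text
time_s: 2.52
tcp_pos: [0.3408, 0.4004, 0.2529]
ee_rot: [[0.916, -0.401, 0.0], [-0.401, -0.916, 0.0], [0.0, -0.0, -1.0]]
wrist_force: [0.2, 0.8, -0.5]
gripper_width: 1.002
gripper_force: 0.0
```

>>> apply_moves([
  [[0.03,0.024,-0.006],0],
  [[0.03,0.024,-0.006],0],
  [[0.03,0.024,-0.006],0],
  [[0.03,0.024,-0.006],0],
  [[0.03,0.024,-0.006],0],
])

```text
time_s: 2.93
tcp_pos: [0.4299, 0.2301, 0.2833]
ee_rot: [[0.916, -0.402, 0.001], [-0.402, -0.916, 0.001], [0.0, -0.001, -1.0]]
wrist_force: [1.5, 0.5, 0.7]
gripper_width: 0.999
gripper_force: 0.0
```

>>> apply_moves([
  [[0.03,0.024,-0.006],0],
  [[0.03,0.024,-0.006],0],
  [[0.03,0.024,-0.006],-6.4],
  [[0.03,0.02,0],-6.4],
  [[0,0,0],-6.4],
])

```text
time_s: 3.35
tcp_pos: [0.5068, 0.0997, 0.3006]
ee_rot: [[0.996, -0.086, 0.001], [-0.086, -0.996, -0.001], [0.002, 0.001, -1.0]]
wrist_force: [-0.7, 0.5, 0.4]
gripper_width: 0.997
gripper_force: 0.0
```

```bash
cat > b.py <<'E'
from h import *
np.set_printoptions(precision=3,suppress=True)
s=r.sense();print(s["time_s"],s["tcp_pos"],s["ee_rot"],s["joints"],s["wrist_force"])
p=imaging.capture("wrist");cv2.imwrite("pics/w1.png",p["frame"]);print(p["eye"],p["orientation"],p["intrinsics"])
for t,z in(("stand",0),("hatch_hinge",.0795),("hatch_edge",.0745),("pry_notch",.068),("blade_tool",0)):
    for cf,uv in pl(p,t)[:3]: print(t,cf,uv,onz(p,uv,z)[:2])
E
python3 b.py
```

```text
3.35 [0.507 0.1   0.301] [[ 0.996 -0.086  0.001]
 [-0.086 -0.996 -0.001]
 [ 0.002  0.001 -1.   ]] [ 29.205   8.563  -6.881   0.082 -74.502  55.833] [-0.731  0.503  0.444]
[0.587 0.092 0.463] [[-0.086 -0.953 -0.289]
 [-0.996  0.082  0.025]
 [ 0.     0.29  -0.957]] [[286.333   0.    320.833]
 [  0.    286.333 195.096]
 [  0.      0.      1.   ]]
stand 0.86 [307.072  42.28 ] [0.682 0.103]
hatch_edge 0.95 [306.304  94.6  ] [0.606 0.109]
pry_notch 0.67 [304.896  97.08 ] [0.603 0.111]
blade_tool 0.73 [562.304 163.4  ] [ 0.468 -0.303]
blade_tool 0.67 [373.888 217.   ] [0.4   0.015]
```

View pics/w1.png

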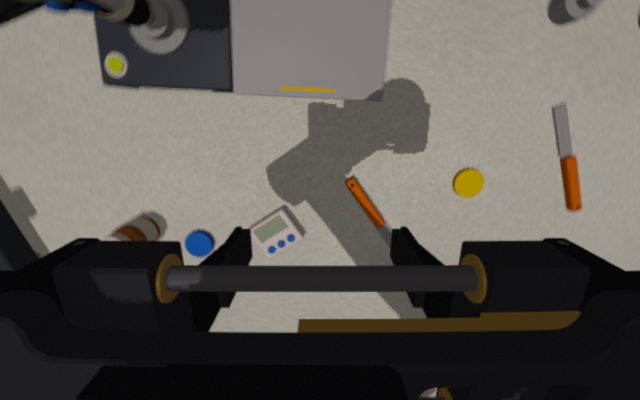

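Wrist view: hatch front corners are at about (234,94) and (382,100), with the yellow line at (308,89). The rightmost tool's tip is at (560,104) and its handle end at (574,209).

```bash
cat > c.py <<'E'
from h import *
np.set_printoptions(precision=4,suppress=True)
p=imaging.capture("wrist");q=imaging.capture("scene");s=imaging.capture("side")
for P,n in((p,"w"),(q,"scene"),(s,"side")):
    for t in("hatch","blade_tool"):
        for o in models.cut_out(P,t)[:4]:
            m=o["region"].astype(np.uint8);c=max(cv2.findContours(m,0,2)[0],key=cv2.contourArea)
            a=cv2.approxPolyDP(c,4,True)[:,0]
            print(n,t,round(o["confidence"],2),m.sum(),a.tolist() if len(a)<9 else "", end=" ")
            if t=="blade_tool":
                pts=np.array([onz(P,u,.006)[:2] for u in np.argwhere(m)[:,::-1].astype(float)])
                mu=pts.mean(0);v=np.linalg.svd(pts-mu,full_matrices=False)[2][0];v*=np.sign(v[0]);d=(pts-mu)@v
                print("axis",np.degrees(np.arctan2(v[1],v[0])),"ends",mu+v*d.min(),mu+v*d.max(),end="")
            print()
for u in((234,94),(382,100)): print(onz(p,u,.0775))
for P in(p,q,s):
  for t,z in (("blade_tip",.006),("pry_notch",.068),("hatch_edge",.0745),("hatch_hinge",.0795)):
    for cf,uv in pl(P,t)[:3]: print(t,cf,uv,onz(P,uv,z)[:2])
E
python3 c.py
python3 - <<'E'
import cv2
a=cv2.imread("pics/scene0.png")[110:270,310:490]
cv2.imwrite("pics/crop.png",cv2.resize(a,None,fx=4,fy=3.75*4/3.75 if 0 else 3.7,interpolation=2))
E
```

```text
w hatch 0.98 14685 [[236, 0], [239, 88], [386, 96], [396, 0]] 
w hatch 0.49 26542 [[51, 0], [97, 7], [109, 80], [386, 97], [396, 0]] 
w blade_tool 0.98 726 [[351, 177], [348, 182], [389, 240], [391, 226], [357, 178]] axis 29.528485384497902 ends [ 0.3565 -0.0088] [0.4723 0.0568]
w blade_tool 0.67 1648 [[568, 102], [558, 107], [569, 209], [576, 212], [584, 205]] axis 16.30765541973073 ends [ 0.3776 -0.3333] [ 0.5614 -0.2796]
scene hatch 0.81 3606 [[370, 167], [334, 212], [386, 243], [418, 192]] 
scene hatch 0.22 159 [[346, 93], [338, 113], [346, 110]] 
scene blade_tool 0.98 442 [[215, 213], [179, 251], [175, 264]] axis 85.67393328497633 ends [ 0.269  -0.2885] [ 0.2828 -0.1067]
scene blade_tool 0.65 380 [[302, 194], [239, 200], [298, 200]] axis 30.984328211348565 ends [ 0.3159 -0.0346] [0.4716 0.0589]
scene blade_tool 0.56 598 [[200, 295], [267, 314], [271, 310], [269, 305], [205, 291]] axis 14.896879777831824 ends [ 0.3801 -0.3269] [ 0.5621 -0.2785]
scene blade_tool 0.23 3621 [[371, 166], [334, 212], [386, 244], [419, 192]] axis 82.9191798336458 ends [0.6625 0.0375] [0.6879 0.2419]
si
[... 719 characters left out ...]
757]
blade_tip 0.81 [214.912 210.88 ] [ 0.277  -0.1008]
blade_tip 0.7 [237.12 197.2 ] [ 0.3084 -0.0325]
pry_notch 0.8 [350.976 188.8  ] [0.5986 0.1082]
pry_notch 0.26 [297.28 158.08] [0.4176 0.1313]
hatch_edge 0.62 [351.424 187.6  ] [0.5993 0.1083]
hatch_hinge 0.71 [405.312 217.92 ] [0.7674 0.0853]
hatch_hinge 0.65 [297.216 157.68 ] [0.4209 0.125 ]
blade_tip 0.88 [397.312 266.68 ] [ 0.5748 -0.2722]
blade_tip 0.76 [264.32 266.  ] [ 0.307  -0.0459]
blade_tip 0.71 [267.712 283.32 ] [ 0.2795 -0.0999]
pry_notch 0.93 [311.616 177.08 ] [0.5939 0.1077]
hatch_edge 0.55 [311.296 176.48 ] [0.5897 0.1041]
hatch_hinge 0.69 [358.4  154.48] [0.7713 0.0918]
hatch_hinge 0.64 [331.904 183.   ] [0.6125 0.0363]
```

>>> apply_moves([
  [[0,0,0],-6.7],
  [[0,0,0],-6.7],
  [[0,0,0],-6.8],
  [[-0.016,0.0345,0.012],0],
  [[-0.016,0.0345,0.012],0],
], hand=0.06)

```text
time_s: 5.12
tcp_pos: [0.4921, 0.0292, 0.2763]
ee_rot: [[0.964, 0.267, 0.002], [0.267, -0.964, 0.0], [0.002, -0.0, -1.0]]
wrist_force: [0.3, -0.8, 0.2]
gripper_width: 0.731
gripper_force: 0.0
```

>>> apply_moves([
  [[-0.016,0.0345,0.012],0],
  [[-0.016,0.0345,0.012],0],
  [[-0.016,0.0345,0.012],0],
  [[-0.016,0.0345,0.012],0],
  [[-0.016,0.0345,0.012],0],
])

```text
time_s: 5.53
tcp_pos: [0.4594, -0.1604, 0.2161]
ee_rot: [[0.964, 0.264, 0.001], [0.264, -0.964, -0.0], [0.001, 0.0, -1.0]]
wrist_force: [1.0, -0.0, -0.1]
gripper_width: 0.69
gripper_force: 0.0
```

>>> apply_moves([
  [[-0.016,0.0345,0.012],0],
  [[-0.016,0.0345,0.012],0],
  [[-0.016,0.0345,0.012],0],
  [[-0.016,0.0345,0.012],0],
  [[0,0,0],0],
])

```text
time_s: 5.95
tcp_pos: [0.4321, -0.313, 0.1654]
ee_rot: [[0.966, 0.257, -0.005], [0.257, -0.966, 0.001], [-0.004, -0.002, -1.0]]
wrist_force: [-0.1, -0.9, 0.6]
gripper_width: 0.687
gripper_force: 0.0
```

```bash
cat > d.py <<'E'
from h import *
np.set_printoptions(precision=4,suppress=True)
s=r.sense();print(s["time_s"],s["tcp_pos"],s["joints"]);R=s["ee_rot"];print("yaw",np.degrees(np.arctan2(R[1][0],R[0][0])))
P=imaging.capture("wrist");cv2.imwrite("pics/w2.png",P["frame"])
for o in models.cut_out(P,"blade_tool")[:3]:
    m=o["region"].astype(np.uint8)
    pts=np.array([onz(P,u,.009)[:2] for u in np.argwhere(m)[:,::-1].astype(float)])
    mu=pts.mean(0);v=np.linalg.svd(pts-mu,full_matrices=False)[2][0];v*=np.sign(v[0]);d=(pts-mu)@v
    print(o["confidence"],m.sum(),np.degrees(np.arctan2(v[1],v[0])),mu+v*d.min(),mu+v*d.max())
print(pl(P,"blade_tool"),pl(P,"blade_tip"))
E
python3 d.py
```

```text
5.95 [ 0.4321 -0.313   0.1654] [-18.4814  16.2045 -17.0375   0.0262 -57.0294 123.3689]
yaw 14.902036519204165
0.7 3211 30.166230074495083 [ 0.3148 -0.0374] [0.4737 0.055 ]
0.6 2967 15.17206064422997 [ 0.3808 -0.3287] [ 0.5598 -0.2801]
[(0.68, array([320.192, 145.92 ])), (0.57, array([ 41.024, 140.6  ]))] [(0.97, array([ 76.48, 217.92])), (0.79, array([321.984,  55.8  ]))]
```

View pics/w2.png

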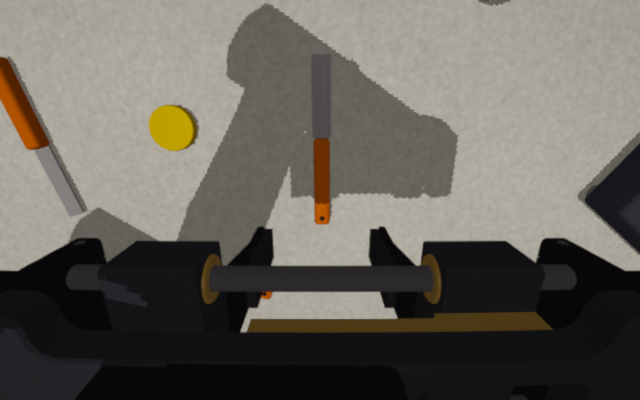

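The rightmost tool lies in line with the fingers: tip at (321,55), tail at (321,222), gripper centre near column 321. Descending to grasp it.

>>> apply_moves([
  [[0,0,0.035],0],
  [[0,0,0.035],0],
  [[0,0,0.035],0],
  [[0,0,0.035],0],
  [[0,0,0.012],0],
], hand=0.06)

```text
time_s: 6.57
tcp_pos: [0.4327, -0.3061, 0.0127]
ee_rot: [[0.964, 0.265, -0.006], [0.265, -0.964, 0.003], [-0.005, -0.004, -1.0]]
wrist_force: [-0.8, -0.3, -0.3]
gripper_width: 0.69
gripper_force: 0.0
```

>>> apply_moves([
  [[0,0,0.008],0],
  [[0,0,0],0],
  [[0,0,0],0],
])

```text
time_s: 6.82
tcp_pos: [0.436, -0.3084, 0.0093]
ee_rot: [[0.964, 0.266, 0.002], [0.266, -0.964, -0.001], [0.002, 0.001, -1.0]]
wrist_force: [0.8, -0.6, 0.5]
gripper_width: 0.69
gripper_force: 0.0
```

>>> apply_moves([
  [[0,0,0],0],
  [[0,0,0],0],
  [[0,0,0],0],
  [[0,0,0],0],
  [[0,0,0],0],
], hand=0.0)

```text
time_s: 7.23
tcp_pos: [0.4349, -0.3089, 0.0089]
ee_rot: [[0.965, 0.264, 0.001], [0.264, -0.965, -0.0], [0.001, 0.001, -1.0]]
wrist_force: [0.1, -0.4, 0.3]
gripper_width: 0.399
gripper_force: 0.0
```

>>> apply_moves([
  [[0,0.003,0.006],0],
], hand=0.03)

```text
time_s: 7.32
tcp_pos: [0.4361, -0.3119, 0.0033]
ee_rot: [[0.964, 0.264, 0.003], [0.264, -0.964, -0.001], [0.002, 0.002, -1.0]]
wrist_force: [1.5, 0.4, 0.2]
gripper_width: 0.366
gripper_force: 0.0
```

>>> apply_moves([
  [[0,0,0],0],
  [[0,0,0],0],
  [[0,0,0],0],
  [[0,0,0],0],
  [[0,0,0],0],
], hand=0.0)

```text
time_s: 7.73
tcp_pos: [0.4351, -0.3115, 0.0021]
ee_rot: [[0.965, 0.264, -0.001], [0.264, -0.965, 0.0], [-0.0, -0.0, -1.0]]
wrist_force: [-0.3, -0.4, -0.9]
gripper_width: 0.207
gripper_force: 29.9
```

>>> apply_moves([
  [[0,0,0],0],
  [[0,0,0],0],
])

```text
time_s: 7.9
tcp_pos: [0.4353, -0.3116, 0.0022]
ee_rot: [[0.965, 0.264, -0.0], [0.264, -0.965, 0.0], [-0.0, -0.0, -1.0]]
wrist_force: [-0.3, -0.1, -0.5]
gripper_width: 0.206
gripper_force: 29.9
```

Gripped: 18 mm opening at 30 N. Lifting, turning to the stand's yaw of about -7° and moving in front of the notch.

>>> apply_moves([
  [[0,0,-0.03],0],
  [[0,0,-0.03],5.6],
  [[0,0,-0.03],5.6],
  [[0,0,-0.03],5.6],
  [[0,0,0],5.5],
])

```text
time_s: 8.32
tcp_pos: [0.4391, -0.3134, 0.1288]
ee_rot: [[0.992, -0.125, 0.012], [-0.125, -0.992, -0.006], [0.012, 0.004, -1.0]]
wrist_force: [1.7, 0.1, -0.8]
gripper_width: 0.2
gripper_force: 29.9
```

>>> apply_moves([
  [[-0.0015,-0.0364,-0.0033],0],
  [[-0.0015,-0.0364,-0.0033],0],
  [[-0.0015,-0.0364,-0.0033],0],
  [[-0.0015,-0.0364,-0.0033],0],
  [[-0.0015,-0.0364,-0.0033],0],
])

```text
time_s: 8.73
tcp_pos: [0.4497, -0.1285, 0.139]
ee_rot: [[0.992, -0.123, 0.0], [-0.123, -0.992, 0.0], [0.0, -0.0, -1.0]]
wrist_force: [0.4, 0.2, -1.9]
gripper_width: 0.206
gripper_force: 29.9
```

>>> apply_moves([
  [[-0.0015,-0.0364,-0.0033],0],
  [[-0.0015,-0.0364,-0.0033],0],
  [[-0.0015,-0.0364,-0.0033],0],
  [[-0.0015,-0.0364,-0.0033],0],
  [[-0.0015,-0.0364,-0.0033],0],
])

```text
time_s: 9.15
tcp_pos: [0.4644, 0.0533, 0.1556]
ee_rot: [[0.993, -0.122, 0.0], [-0.122, -0.993, 0.0], [0.0, -0.0, -1.0]]
wrist_force: [0.7, -1.1, -0.8]
gripper_width: 0.201
gripper_force: 29.9
```

>>> apply_moves([
  [[-0.0015,-0.0364,-0.0033],0],
  [[-0.0015,-0.0364,-0.0033],0],
  [[0,0,0],0],
  [[0,0,0],0],
])

```text
time_s: 9.48
tcp_pos: [0.4707, 0.1259, 0.1619]
ee_rot: [[0.993, -0.119, -0.0], [-0.119, -0.993, 0.0], [-0.0, -0.0, -1.0]]
wrist_force: [-0.5, -0.1, -1.0]
gripper_width: 0.203
gripper_force: 29.9
```

```bash
cat > e.py <<'E'
from h import *
np.set_printoptions(precision=4,suppress=True)
s=r.sense();print(s["time_s"],s["tcp_pos"],s["joints"],s["gripper_width"]);R=s["ee_rot"];print("yaw",np.degrees(np.arctan2(R[1][0],R[0][0])))
P={c:imaging.capture(c) for c in("wrist","side","scene")};cv2.imwrite("pics/w3.png",P["wrist"]["frame"])
cv2.imwrite("pics/side3.png",P["side"]["frame"]);cv2.imwrite("pics/scene3.png",P["scene"]["frame"])
for c,p in P.items():
    for t,z in(("blade_tip",s["tcp_pos"][2]+.004),("hatch_edge",.0745),("pry_notch",.068),("hatch_hinge",.0795)):
        for cf,uv in pl(p,t)[:3]:print(c,t,cf,uv,onz(p,uv,z)[:2])
    for o in models.cut_out(p,"hatch")[:1]:
        c0=max(cv2.findContours(o["region"].astype(np.uint8),0,2)[0],key=cv2.contourArea)
        for u in cv2.approxPolyDP(c0,4,True)[:,0].astype(float):print("  hc",u,onz(p,u,.0785)[:2])
E
python3 e.py
```

```text
9.4833 [0.4707 0.1259 0.1619] [ 34.1074  11.9418 -23.554   -0.0183 -54.499   49.0746] 0.20259048647685193
yaw -6.8286404529731985
wrist blade_tip 0.92 [320.512   3.52 ] [0.5996 0.1094]
wrist blade_tip 0.52 [507.584 298.32 ] [0.4177 0.0067]
  hc [205.  36.] [0.6156 0.1979]
  hc [302.  37.] [0.6054 0.1233]
  hc [304.   1.] [0.6297 0.1184]
  hc [342.   2.] [0.6256 0.0901]
  hc [345.  39.] [0.6    0.0904]
  hc [443.  42.] [0.5894 0.0145]
  hc [451.   0.] [0.6179 0.0081]
  hc [200.   0.] [0.6404 0.1962]
side blade_tip 0.92 [264.32 263.32] [ 0.2372 -0.1647]
side blade_tip 0.82 [267.008 285.2  ] [ 0.2054 -0.2197]
side blade_tip 0.47 [312.576 146.92 ] [0.6075 0.1187]
side hatch_edge 0.64 [313.472 173.92 ] [0.6027 0.1096]
side pry_notch 0.72 [310.016 176.08 ] [0.5933 0.1146]
side hatch_hinge 0.98 [357.824 155.48 ] [0.7661 0.089 ]
  hc [299. 158.] [0.6164 0.1976]
  hc [330. 190.] [0.5879 0.0163]
  hc [375. 172.] [ 0.7482 -0.0058]
  hc [341. 144.] [0.7691 0.1716]
scene blade_tip 0.74 [237.888 197.   ] [ 0.3797 -0.107 ]
scene blade_tip 0.7 [215.808 209.68 ] [ 0.3512 -0.1636]
scene blade_tip 0.6 [405.184 217.8  ] [0.7716 0.0326]
scene hatch_edge 0.67 [354.688 189.   ] [0.6092 0.1083]
scene pry_notch 0.74 [353.728 190.8  ] [0.6081 0.1058]
scene pry_notch 0.44 [319.808 336.6  ] [ 0.7086 -0.2979]
scene hatch_hinge 0.58 [405.696 216.6  ] [0.7668 0.0896]
  hc [371. 167.] [0.6198 0.1947]
  hc [335. 212.] [0.5942 0.0151]
  hc [386. 243.] [ 0.7506 -0.0064]
  hc [419. 193.] [0.7719 0.1769]
```

View pics/w3.png

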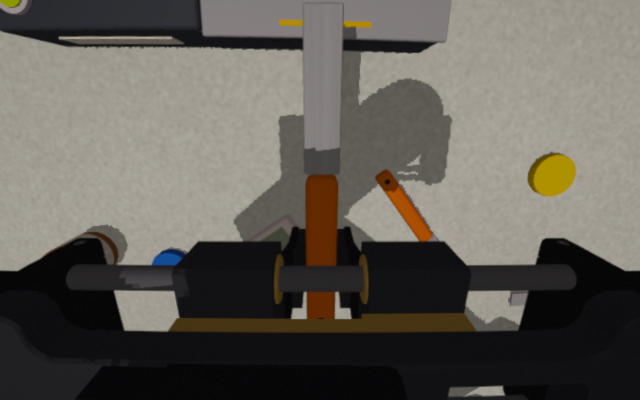

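Wrist view: the blade is straight ahead with its tip at (321,4), pointing at the yellow line. Hatch front corners are at (205,36) and (443,42). Stand yaw is about -7.7°. Backing off, then lowering to notch height.

>>> apply_moves([
  [[-0.034,0,0],0.9],
  [[0,0,0.033],0],
  [[0,0,0.033],0],
  [[0,0,0.032],0],
  [[0,0,0],0],
])

```text
time_s: 10.8
tcp_pos: [0.4331, 0.1259, 0.0592]
ee_rot: [[0.99, -0.139, -0.011], [-0.139, -0.99, -0.006], [-0.01, 0.008, -1.0]]
wrist_force: [-1.1, -0.7, -0.4]
gripper_width: 0.2
gripper_force: 29.9
```

```bash
cat > f.py <<'E'
from h import *
np.set_printoptions(precision=4,suppress=True)
s=r.sense();print(s["time_s"],s["tcp_pos"]);R=s["ee_rot"];print("yaw",np.degrees(np.arctan2(R[1][0],R[0][0])))
P={c:imaging.capture(c) for c in("wrist","side")}
cv2.imwrite("pics/side4.png",cv2.resize(P["side"]["frame"][120:230,230:390],None,fx=5,fy=5,interpolation=2))
w=pl(P["wrist"],"blade_tip");d=pl(P["side"],"blade_tip");print(w,d)
for a in w[:2]:
    for b in d: 
        x,e=tri([(P["wrist"],a[1]),(P["side"],b[1])]); print(x,e) if max(e)<.01 else 0
print("pred tip px side",proj(P["side"],np.array(s["tcp_pos"])+R@np.array([.129,0,-.004])))
E
python3 f.py
```

```text
10.8 [0.4331 0.1259 0.0592]
yaw -7.988244677588905
[(0.98, array([510.08, 312.32])), (0.82, array([324.096,   2.28 ]))] [(0.87, array([262.08, 261.88])), (0.82, array([266.624, 285.68 ])), (0.64, array([304.128, 180.2  ]))]
[ 0.3108 -0.0332  0.0082] [np.float64(0.0015988112196596252), np.float64(0.0015988112196596855)]
[0.5605 0.1049 0.0736] [np.float64(0.002060011528239205), np.float64(0.002060011528239157)]
pred tip px side [[303.0048 182.9868]]
```

View pics/side4.png

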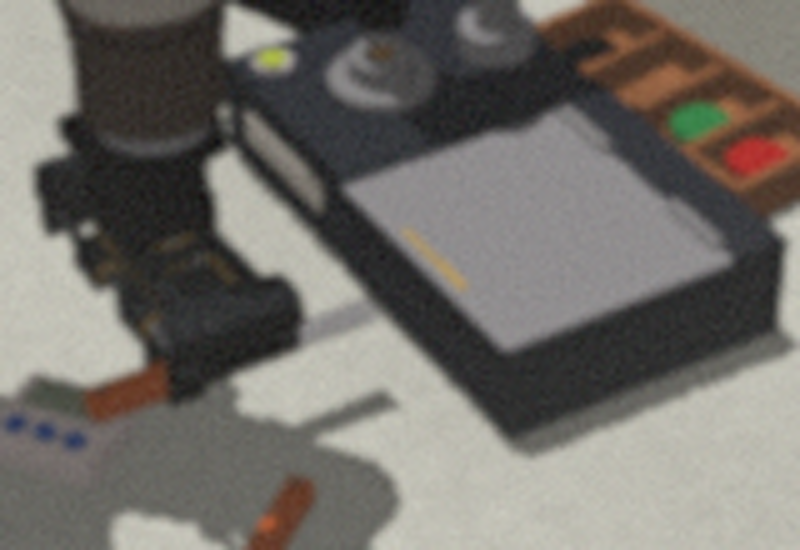

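Side crop: the blade is level and pointing at the hatch edge, tip near side px (305,182). Settling first, then inserting.

>>> apply_moves([
  [[0,0,0],0],
  [[0,0,0],0],
  [[0,0,0],0],
])

```text
time_s: 11.25
tcp_pos: [0.4378, 0.1287, 0.0651]
ee_rot: [[0.99, -0.138, 0.002], [-0.138, -0.99, 0.002], [0.002, -0.002, -1.0]]
wrist_force: [0.1, -0.0, -0.5]
gripper_width: 0.205
gripper_force: 29.9
```

>>> apply_moves([
  [[0.015,0,0.001],0],
  [[0.015,0,0],0],
  [[0.01,0,0],0],
  [[0,0,0],0],
])

```text
time_s: 11.58
tcp_pos: [0.4789, 0.1231, 0.0634]
ee_rot: [[0.99, -0.139, 0.002], [-0.139, -0.99, 0.001], [0.002, -0.001, -1.0]]
wrist_force: [1.2, -0.1, -0.8]
gripper_width: 0.206
gripper_force: 29.9
```

>>> apply_moves([
  [[0.01,0,0],0],
  [[0.01,0,0],0],
  [[0,0,0],0],
])

```text
time_s: 11.83
tcp_pos: [0.4985, 0.1203, 0.0631]
ee_rot: [[0.99, -0.138, 0.002], [-0.138, -0.99, 0.001], [0.002, -0.001, -1.0]]
wrist_force: [1.0, -0.1, -0.9]
gripper_width: 0.204
gripper_force: 29.9
```

Blade inserted about 23 mm with no force. Now lifting along the hatch's arc.

>>> apply_moves([
  [[0,0,-0.006],0],
  [[0.001,0,-0.014],0],
  [[0.001,0,-0.014],0],
  [[0.0035,0,-0.0135],0],
  [[0.004,0,-0.0135],0],
])

```text
time_s: 12.25
tcp_pos: [0.504, 0.1181, 0.1241]
ee_rot: [[0.99, -0.138, -0.004], [-0.138, -0.99, -0.001], [-0.004, 0.002, -1.0]]
wrist_force: [-0.6, -0.2, -2.6]
gripper_width: 0.202
gripper_force: 29.9
```

>>> apply_moves([
  [[0,0,0],0],
  [[0.006,0,-0.0125],0],
  [[0.0065,0,-0.0125],0],
  [[0.0085,0,-0.011],0],
  [[0.0087,0,-0.011],0],
])

```text
time_s: 12.67
tcp_pos: [0.5338, 0.1143, 0.1703]
ee_rot: [[0.99, -0.138, -0.004], [-0.138, -0.99, -0.001], [-0.003, 0.001, -1.0]]
wrist_force: [-0.2, 0.3, -1.5]
gripper_width: 0.205
gripper_force: 29.9
```

```bash
cat > g.py <<'E'
from h import *
np.set_printoptions(precision=4,suppress=True)
s=r.sense();print(s["time_s"],s["tcp_pos"],s["wrist_force"])
a=imaging.capture("side")["frame"][60:240,200:420];b=imaging.capture("scene")["frame"][60:260,300:480]
cv2.imwrite("pics/m1.png",np.hstack([cv2.resize(a,(400,400)),cv2.resize(b,(400,400))]))
E
python3 g.py
```

```text
12.6667 [0.5338 0.1143 0.1703] [-0.2097  0.3145 -1.4589]
```

View pics/m1.png

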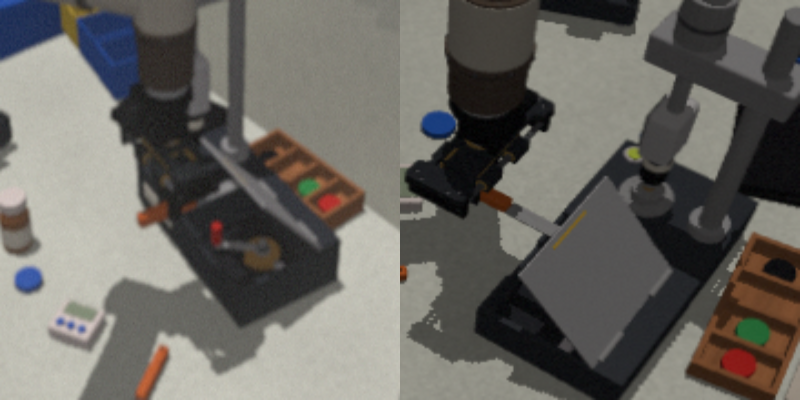

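The hatch is up about 0.8 rad on the blade, and the red knob shows inside the bay. Continuing past upright.

>>> apply_moves([
  [[0.0105,0,-0.009],0],
  [[0.0108,0,-0.009],0],
  [[0.012,0,-0.007],0],
  [[0.0124,0,-0.0066],0],
  [[0.013,0,-0.0045],0],
])

```text
time_s: 13.18
tcp_pos: [0.5925, 0.1064, 0.2062]
ee_rot: [[0.99, -0.138, -0.002], [-0.138, -0.99, -0.0], [-0.002, 0.001, -1.0]]
wrist_force: [-0.2, 0.3, -0.9]
gripper_width: 0.204
gripper_force: 29.9
```

>>> apply_moves([
  [[0.0135,0,-0.004],0],
  [[0.0139,0,-0.0015],0],
  [[0.0139,0,-0.0013],0],
  [[0.0139,0,0.001],0],
  [[0.0139,0,0.0016],0],
])

```text
time_s: 13.6
tcp_pos: [0.6616, 0.0972, 0.21]
ee_rot: [[0.99, -0.138, -0.001], [-0.138, -0.99, -0.0], [-0.001, 0.0, -1.0]]
wrist_force: [1.1, 0.6, -1.0]
gripper_width: 0.203
gripper_force: 29.9
```

>>> apply_moves([
  [[0.0139,0,0],0],
  [[0.0139,0,0],0],
  [[0,0,0],0],
  [[0,0,0],0],
  [[0,0,0],0],
])

```text
time_s: 14.02
tcp_pos: [0.6884, 0.0934, 0.2102]
ee_rot: [[0.99, -0.138, -0.002], [-0.138, -0.99, -0.0], [-0.002, 0.0, -1.0]]
wrist_force: [0.2, -0.1, -1.6]
gripper_width: 0.201
gripper_force: 29.9
```

>>> apply_moves([
  [[-0.02,0,-0.01],0],
  [[-0.03,0,0],0],
  [[-0.03,0,0],0],
  [[-0.03,0,0],0],
  [[-0.02,0,0],0],
])

```text
time_s: 14.43
tcp_pos: [0.5572, 0.1111, 0.2214]
ee_rot: [[0.991, -0.137, -0.001], [-0.137, -0.991, 0.0], [-0.001, -0.0, -1.0]]
wrist_force: [0.4, 1.0, -0.6]
gripper_width: 0.205
gripper_force: 29.9
```

```bash
sed -i 's/m1.png/m2.png/' g.py; python3 g.py
```

```text
14.4333 [0.5572 0.1111 0.2214] [ 0.3859  0.9611 -0.5994]
```

View pics/m2.png

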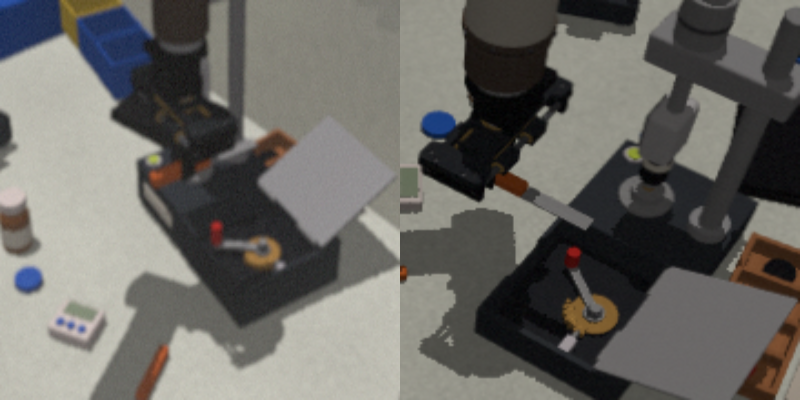

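The hatch has turned over and lies open, with the red knob and lever clear inside. Laying the tool on the free bench at about (0.53,-0.09).

>>> apply_moves([
  [[-0.005,0.029,0.01],0],
  [[-0.005,0.029,0.01],0],
  [[-0.005,0.029,0.018],0],
  [[-0.005,0.029,0.018],0],
  [[-0.005,0.029,0.018],0],
])

```text
time_s: 14.95
tcp_pos: [0.5156, -0.0301, 0.147]
ee_rot: [[0.991, -0.137, 0.002], [-0.137, -0.991, 0.0], [0.002, -0.001, -1.0]]
wrist_force: [0.6, -0.7, -1.3]
gripper_width: 0.205
gripper_force: 30.0
```

>>> apply_moves([
  [[-0.005,0.029,0.018],0],
  [[-0.005,0.029,0.018],0],
  [[0,0,0.03],0],
  [[0,0,0.03],0],
  [[0,0,0.02],0],
])

```text
time_s: 15.37
tcp_pos: [0.497, -0.086, 0.0293]
ee_rot: [[0.99, -0.139, -0.002], [-0.139, -0.99, -0.0], [-0.002, 0.0, -1.0]]
wrist_force: [-0.1, 0.2, -1.7]
gripper_width: 0.202
gripper_force: 29.9
```

>>> apply_moves([
  [[0,0,0],0],
  [[0,0,0],0],
  [[0,0,0],0],
])

```text
time_s: 15.62
tcp_pos: [0.4995, -0.085, 0.0324]
ee_rot: [[0.991, -0.137, 0.003], [-0.137, -0.991, -0.0], [0.003, -0.0, -1.0]]
wrist_force: [0.7, -1.1, 0.1]
gripper_width: 0.206
gripper_force: 29.9
```

>>> apply_moves([
  [[0,0,0.014],0],
  [[0,0,0.01],0],
  [[0,0,0.005],0],
  [[0,0,0],0],
  [[0,0,0],0],
])

```text
time_s: 16.03
tcp_pos: [0.4985, -0.0851, 0.0026]
ee_rot: [[0.991, -0.137, 0.001], [-0.137, -0.991, -0.0], [0.001, -0.0, -1.0]]
wrist_force: [0.5, 0.8, -0.3]
gripper_width: 0.203
gripper_force: 30.0
```

>>> apply_moves([
  [[0,0,0],0],
  [[0,0,0.001],0],
  [[0,0,0],0],
])

```text
time_s: 16.28
tcp_pos: [0.4986, -0.0851, 0.0019]
ee_rot: [[0.991, -0.137, 0.001], [-0.137, -0.991, -0.0], [0.001, -0.0, -1.0]]
wrist_force: [-0.9, 0.2, 3.5]
gripper_width: 0.203
gripper_force: 30.0
```

>>> apply_moves([
  [[0,0,0],0],
  [[0,0,0],0],
  [[0,0,0],0],
  [[0,0,0],0],
  [[0,0,0],0],
], hand=0.05)

```text
time_s: 16.7
tcp_pos: [0.4981, -0.0852, 0.0011]
ee_rot: [[0.99, -0.138, -0.0], [-0.138, -0.99, -0.0], [-0.0, 0.0, -1.0]]
wrist_force: [0.4, -0.4, -0.1]
gripper_width: 0.495
gripper_force: 0.0
```

>>> apply_moves([
  [[0,0,-0.02],0],
  [[0,0,-0.04],0],
  [[0,0,-0.04],0],
  [[0,0,-0.04],0],
  [[0,0,-0.04],0],
])

```text
time_s: 17.12
tcp_pos: [0.4975, -0.0852, 0.1831]
ee_rot: [[0.99, -0.138, -0.0], [-0.138, -0.99, -0.0], [-0.0, 0.0, -1.0]]
wrist_force: [1.4, -0.7, -0.4]
gripper_width: 0.575
gripper_force: 0.0
```

>>> apply_moves([
  [[0.01,-0.037,-0.008],0],
  [[0.01,-0.037,-0.008],0],
  [[0.01,-0.037,-0.008],0],
  [[0.01,-0.037,-0.008],0],
  [[0,0,0],0],
])

```text
time_s: 17.53
tcp_pos: [0.5615, 0.0609, 0.2147]
ee_rot: [[0.991, -0.133, 0.006], [-0.133, -0.991, 0.002], [0.005, -0.002, -1.0]]
wrist_force: [0.5, -1.1, 1.2]
gripper_width: 0.574
gripper_force: 0.0
```

```bash
cat > k.py <<'E'
from h import *
np.set_printoptions(precision=4,suppress=True)
s=r.sense();print(s["time_s"],s["tcp_pos"],s["gripper_width"]);R=s["ee_rot"];print("yaw",np.degrees(np.arctan2(R[1][0],R[0][0])))
P={c:imaging.capture(c) for c in("wrist","side","scene")}
obs={}
for c,p in P.items():
    for t,z in(("lever_knob",.055),("lever_pivot",.055),("hatch_hinge",.0795)):
        for cf,uv in pl(p,t)[:2]:print(c,t,cf,uv,onz(p,uv,z)[:2]);obs.setdefault((c,t),uv)
    hsv=cv2.cvtColor(p["frame"],cv2.COLOR_BGR2HSV)
    m=(((hsv[...,0]<6)|(hsv[...,0]>172))&(hsv[...,1]>150)&(hsv[...,2]>60)).astype(np.uint8)
    n,l,st,ce=cv2.connectedComponentsWithStats(m)
    for i in range(1,n):
        if st[i,4]>15: print("  red",st[i].tolist(),ce[i],onz(p,ce[i],.055)[:2])
for t in("lever_knob","lever_pivot"):
    o=[(P[c],obs[c,t]) for c in P if (c,t) in obs]
    if len(o)>1:print(t,*tri(o))
cv2.imwrite("pics/w5.png",P["wrist"]["frame"]);cv2.imwrite("pics/s5.png",P["scene"]["frame"]);cv2.imwrite("pics/d5.png",P["side"]["frame"])
E
python3 k.py
```

```text
17.5333 [0.5615 0.0609 0.2147] 0.5739140521686366
yaw -7.616752412774342
wrist lever_pivot 0.9 [268.928  41.   ] [0.7151 0.0931]
wrist lever_pivot 0.58 [277.504  79.72 ] [0.6772 0.0908]
  red [213, 96, 25, 18, 359] [224.6825 104.8607] [0.66   0.1518]
side lever_knob 0.87 [317.312 164.32 ] [0.6595 0.16  ]
side lever_pivot 0.83 [342.272 164.92 ] [0.7179 0.1073]
side hatch_hinge 0.94 [357.696 153.92 ] [0.7717 0.0954]
side hatch_hinge 0.61 [216.512 189.92 ] [0.3352 0.2255]
  red [316, 160, 6, 9, 42] [318.5476 163.5714] [0.6651 0.1605]
scene lever_knob 0.62 [374.784 190.12 ] [0.6568 0.1436]
scene lever_pivot 0.7 [388.608 213.   ] [0.7198 0.0933]
scene lever_pivot 0.27 [375.68 188.32] [0.6566 0.1503]
scene hatch_hinge 0.83 [407.872 215.92 ] [0.7712 0.0942]
  red [375, 183, 7, 11, 54] [377.5    188.0741] [0.6608 0.1535]
lever_knob [0.6551 0.1478 0.0589] [np.float64(0.005942853535922822), np.float64(0.00594285353592257)]
lever_pivot [0.7156 0.0957 0.0581] [np.float64(0.0031693253812013233), np.float64(0.0071881896068525354), np.float64(0.005571510384214728)]
```

View pics/w5.png

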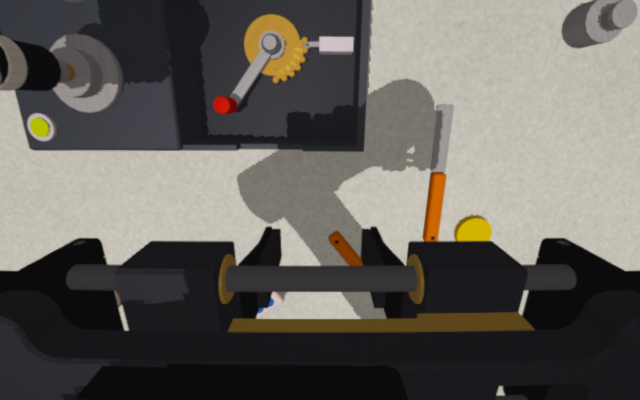

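Wrist view: knob at (224,105), lever pivot at (269,42), the durometer foot well left of it, and the tool lying on the bench at (440,180). Moving over the knob, fingers narrowed to 40 mm.

>>> apply_moves([
  [[0.02,-0.022,0],0],
  [[0.02,-0.022,0],0],
  [[0.02,-0.022,0],0],
  [[0.02,-0.022,0],0],
  [[0.005,-0.008,0.01],0],
], hand=0.04)

```text
time_s: 18.55
tcp_pos: [0.6594, 0.1415, 0.2043]
ee_rot: [[0.991, -0.137, 0.006], [-0.137, -0.991, 0.001], [0.005, -0.002, -1.0]]
wrist_force: [1.3, -0.4, 0.0]
gripper_width: 0.463
gripper_force: 0.0
```

>>> apply_moves([
  [[0,0,0.03],0],
  [[0,0,0.03],0],
  [[0,0,0],0],
  [[0,0,0],0],
  [[0,0,0],0],
])

```text
time_s: 18.97
tcp_pos: [0.6565, 0.1392, 0.1449]
ee_rot: [[0.991, -0.137, 0.003], [-0.137, -0.991, -0.0], [0.003, -0.0, -1.0]]
wrist_force: [0.7, 0.1, 1.2]
gripper_width: 0.459
gripper_force: 0.0
```

```bash
cat > l.py <<'E'
from h import *
np.set_printoptions(precision=4,suppress=True)
ph=np.radians(-7.7);u=np.array([np.cos(ph),np.sin(ph)]);v=np.array([-u[1],u[0]]);O=np.array([.6823,.0982])
s=r.sense();R=s["ee_rot"];d=np.array(s["tcp_pos"][:2])-O
print(s["time_s"],s["tcp_pos"],"stand xy",d@u,d@v,"yaw",np.degrees(np.arctan2(R[1][0],R[0][0])),s["gripper_width"]*.087)
F=np.array(s["wrist_force"]);print("F u,v,z",F[:2]@u,F[:2]@v,F[2])
for c in("wrist","side","scene"):
    p=imaging.capture(c);hsv=cv2.cvtColor(p["frame"],cv2.COLOR_BGR2HSV)
    m=(((hsv[...,0]<6)|(hsv[...,0]>172))&(hsv[...,1]>150)&(hsv[...,2]>60)).astype(np.uint8)
    n,l,st,ce=cv2.connectedComponentsWithStats(m)
    for i in range(1,n):
        if st[i,4]>8:
            x=onz(p,ce[i],.06)[:2]
            if np.linalg.norm(x-O)<.13: k=x-O;print(c,st[i].tolist(),"knob stand",k@u,k@v,"lever ang",(np.arctan2(k@v,k@u-.035)%(2*np.pi))-np.pi+.65)
E
python3 l.py
```

```text
18.9667 [0.6565 0.1392 0.1449] stand xy -0.031089292937640935 0.03713468530563163 yaw -7.895057958599261 0.03995050729161501
F u,v,z 0.6591316749514646 0.190624128597179 1.2314944889223827
wrist [295, 185, 22, 28, 469] knob stand -0.02870634480410738 0.04952459686569232 lever ang -0.010800739791432146
side [317, 161, 5, 9, 34] knob stand -0.03156703879870636 0.048761576258595236 lever ang 0.017781357118367258
scene [375, 185, 6, 9, 33] knob stand -0.024558342662577157 0.044502453225270015 lever ang 0.008288349079750401
```

>>> apply_moves([
  [[0.002,-0.007,0.01],0],
  [[0,0,0.025],0],
  [[0,0,0.025],0],
  [[0,0,0.02],0],
  [[0,0,0.012],0],
])

```text
time_s: 19.53
tcp_pos: [0.6573, 0.146, 0.0486]
ee_rot: [[0.99, -0.138, -0.003], [-0.138, -0.99, -0.001], [-0.003, 0.001, -1.0]]
wrist_force: [0.5, -0.0, -1.1]
gripper_width: 0.461
gripper_force: 0.0
```

>>> apply_moves([
  [[0,0,0.004],0],
  [[0,0,0],0],
  [[0,0,0],0],
  [[0,0,0],0],
])

```text
time_s: 19.87
tcp_pos: [0.6596, 0.1464, 0.0489]
ee_rot: [[0.991, -0.137, 0.003], [-0.137, -0.991, 0.001], [0.003, -0.002, -1.0]]
wrist_force: [0.3, -0.6, 0.6]
gripper_width: 0.458
gripper_force: 0.0
```

```bash
python3 l.py; python3 - <<'E'
import sys;sys.path.insert(0,'.')
from h import *
a=imaging.capture("side")["frame"][100:230,240:400];b=imaging.capture("scene")["frame"][100:260,300:460]
cv2.imwrite("pics/m3.png",np.hstack([cv2.resize(a,(400,400)),cv2.resize(b,(400,400))]))
E
```

```text
19.8667 [0.6596 0.1464 0.0489] stand xy -0.028913626102017535 0.04477532433486188 yaw -7.89698691029122 0.03987969755473114
F u,v,z 0.403137677462989 -0.5642726012570156 0.6408855233537903
wrist [295, 227, 32, 39, 1080] knob stand -0.026195455002226527 0.04937205780004007 lever ang -0.02886924328479068
side [317, 161, 5, 9, 33] knob stand -0.03222771613061611 0.048118481029247984 lever ang 0.028779198597098987
```

View pics/m3.png

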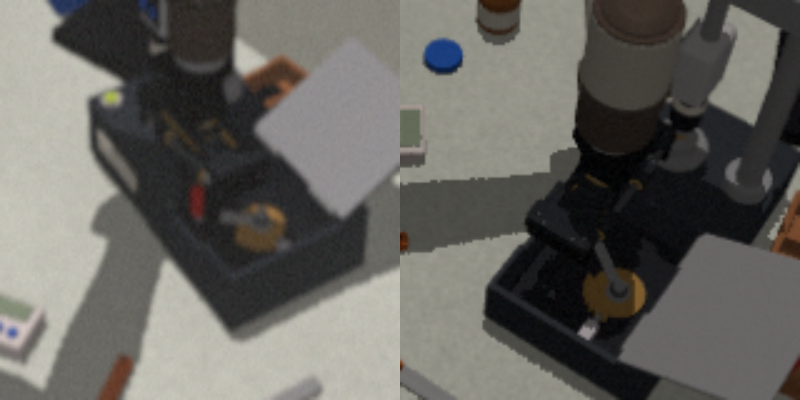

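Side and scene crops: the fingers straddle the red knob (side crop (198,203)) and clear the walls and durometer; the hatch is open. Pushing the first click.

>>> apply_moves([
  [[-0.002,0.005,0],0],
  [[-0.002,0.005,0],0],
  [[-0.002,0.005,0],0],
  [[-0.002,0.005,0],0],
])

```text
time_s: 20.45
tcp_pos: [0.6471, 0.132, 0.0476]
ee_rot: [[0.991, -0.136, 0.001], [-0.136, -0.991, 0.007], [0.001, -0.007, -1.0]]
wrist_force: [-8.5, 16.4, 4.2]
gripper_width: 0.462
gripper_force: 7.3
```

>>> apply_moves([
  [[-0.002,0.003,0],0],
  [[-0.0005,0.003,0],0],
  [[0,0,0],0],
  [[0,0,0],0],
])

```text
time_s: 20.78
tcp_pos: [0.6428, 0.1245, 0.0475]
ee_rot: [[0.991, -0.137, -0.001], [-0.137, -0.991, 0.004], [-0.002, -0.003, -1.0]]
wrist_force: [-7.0, 10.1, 2.4]
gripper_width: 0.46
gripper_force: 4.8
```

```bash
python3 l.py
```

```text
20.7833 [0.6428 0.1245 0.0475] stand xy -0.04267878685292786 0.020793491922789547 yaw -7.863524985918258 0.04004334431429543
F u,v,z -8.25457128366229 9.121704977974563 2.448229789361817
wrist [284, 224, 34, 42, 1205] knob stand -0.037861726538688995 0.03078606271501589 lever ang 0.25022568295972036
side [317, 166, 5, 8, 24] knob stand -0.044929709354966374 0.027939744381092653 lever ang 0.31372262169878573
```

First click reached: lever about 0.25, push force settled. On to the second.

>>> apply_moves([
  [[0,0.005,0],0],
  [[0,0.005,0],0],
  [[-0.001,0.005,0],0],
  [[-0.001,0.004,0],0],
])

```text
time_s: 21.27
tcp_pos: [0.6383, 0.1055, 0.0472]
ee_rot: [[0.991, -0.136, -0.001], [-0.136, -0.991, 0.003], [-0.002, -0.002, -1.0]]
wrist_force: [-4.2, 5.4, 0.3]
gripper_width: 0.462
gripper_force: 2.6
```

>>> apply_moves([
  [[0,0.003,0],0],
  [[0,0,0],0],
  [[0,0,0],0],
])

```text
time_s: 21.52
tcp_pos: [0.6376, 0.1033, 0.0471]
ee_rot: [[0.991, -0.137, -0.002], [-0.137, -0.991, 0.004], [-0.002, -0.004, -1.0]]
wrist_force: [-5.6, 12.7, 1.4]
gripper_width: 0.461
gripper_force: 5.6
```

```bash
python3 l.py
```

```text
21.5167 [0.6376 0.1033 0.0471] stand xy -0.04496624169926507 -0.0009476907699299628 yaw -7.888577613225339 0.040089407786555856
F u,v,z -7.226302514075947 11.873995687153801 1.4305698537596792
wrist [284, 229, 34, 37, 1059] knob stand -0.041675045527334156 0.008829470742963929 lever ang 0.5353505669900028
side [319, 170, 5, 8, 31] knob stand -0.04909852470249581 0.006668464434464376 lever ang 0.5708720836075122
```

Second notch at about 0.53 (force dipped, then rose to 12 N). Now the third, gently.

>>> apply_moves([
  [[0,0.005,0],0],
  [[0,0.005,0],0],
  [[0,0.004,0],0],
  [[0,0.003,0],0],
])

```text
time_s: 22.0
tcp_pos: [0.6355, 0.0847, 0.047]
ee_rot: [[0.991, -0.137, -0.002], [-0.137, -0.991, 0.002], [-0.002, -0.001, -1.0]]
wrist_force: [-3.6, 5.1, 0.1]
gripper_width: 0.463
gripper_force: 2.3
```

>>> apply_moves([
  [[0,0.002,0],0],
  [[0,0.0015,0],0],
  [[0,0,0],0],
  [[0,0,0],0],
])

```text
time_s: 22.33
tcp_pos: [0.6354, 0.0822, 0.0469]
ee_rot: [[0.99, -0.138, -0.001], [-0.138, -0.99, 0.003], [-0.001, -0.003, -1.0]]
wrist_force: [-4.1, 9.5, 0.5]
gripper_width: 0.46
gripper_force: 4.3
```

```bash
python3 l.py
```

```text
22.3333 [0.6354 0.0822 0.0469] stand xy -0.04436976432838674 -0.022126866949397955 yaw -7.905819771625802 0.03999925278583667
F u,v,z -5.301008014822175 8.889469597327682 0.5425364658089422
wrist [285, 229, 33, 37, 1050] knob stand -0.04104561574112161 -0.012393565708773438 lever ang 0.8115550527227159
side [323, 173, 5, 7, 20] knob stand -0.04677364162320498 -0.00981081037884901 lever ang 0.7694044945174677
```

>>> apply_moves([
  [[0,0,0],0],
  [[0,0,0],0],
  [[0,0,0],0],
  [[0,0,0],0],
  [[0,0,0],0],
])

```text
time_s: 22.9
tcp_pos: [0.6354, 0.0822, 0.0469]
ee_rot: [[0.991, -0.137, -0.001], [-0.137, -0.991, 0.003], [-0.002, -0.003, -1.0]]
wrist_force: [-3.6, 9.4, 0.6]
gripper_width: 0.46
gripper_force: 4.3
```

```bash
python3 l.py; python3 -c "
from station import r
print(r.finish_job())"
```

```text
22.9 [0.6354 0.0822 0.0469] stand xy -0.04437374107464268 -0.022108232626246258 yaw -7.893000453472344 0.039990286216231
F u,v,z -4.8186652157371235 8.795874626264725 0.6409425092547002
wrist [285, 229, 33, 37, 1051] knob stand -0.041036347829027625 -0.012356948363741876 lever ang 0.8111052538895699
side [323, 173, 5, 8, 25] knob stand -0.04795763923235642 -0.011997969516582625 lever ang 0.7936317329360835
the job is handed in; nothing more can be done
None
```

I handed the job in at about 23 s, with no verdict returned: the hatch lies open, the blade tool is back on the bench, and the fingers hold the lever in its third notch at about 0.80 rad, pushing with about 10 N.

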